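Lock the nut on a shelf stud

ROBOT

A 6-joint arm with a two-finger parallel gripper is mounted at the origin on a cart in front of the work surface, level with it; the furniture and walls round the work are solid. World frame = base frame: x ahead of the robot, y to its left, z up, the work surface at z = 0. Lengths are in m, angles in degrees, forces in N, time in s.
With the tool pointing down it reaches from about 0.275 to 0.85 m from the base axis. Payload 5.2 kg.
Tool frame: the origin (TCP) lies midway between the tips of the shut fingers; the grasp point (between the pads) lies 19 mm behind it; z points along the fingers, y is the line along which they close (so a half turn about z gives the same grasp; the last joint's range is limited). The gripper opens to 85 mm and grips with 20 to 120 N. Pads are 22 mm wide; open, the fingers measure 114 mm over their backs; the gripper's body (76 mm by 85 mm) begins 54 mm behind the grasp point. The pads swing forward as they close: fully open they stand 13 mm farther back than shut.
Start: joints at [-78.77, 14.817, 87.949, -0, 77.235, -11.62], TCP at [0.214, -0.507, 0.231] pointing down, gripper open.
Joint ranges: [-179.93, 179.93], [-52.35, 119.4], [10.71, 147.94], [-69.91, 249.91], [12.55, 155.21], [-178.61, 178.61]. Speed limits (degrees/s): [147.25, 147.25, 180, 180, 180, 180].

INTERFACE

Orientations are given as [roll, pitch, yaw] about the fixed x, y, z axes, in that order (R = Rz(yaw) Ry(pitch) Rx(roll)).
In Python, from station import reach, movel, movej, command_gripper, hold, solve_ik, get_state, snapshot, camera_info, IKError, job_done gives the robot as it stands. Calls block until the motion is done:
- reach(position, orientation): joint-space move of the TCP to a pose.
- movel(position, rotation=None, vel=0.15): straight line of the TCP; rotation=None keeps the orientation; vel is the mean speed in m/s.
- movej(angles): joint-space move.
- command_gripper(opening): opening from 0.0 (shut) to 1.0 (fully open); the grip force is fixed at half the most; returns when the fingers have stopped.
- hold(seconds).
- solve_ik(position, orientation): joint angles nearest the present ones, or None.
- get_state(): the state.
- snapshot(name): name is "scene" or "side" or "wrist"; returns the picture (384x512x3 uint8, blue, green, red); there is no depth.
- camera_info(name): a dict with "fx", "fy", "cx", "cy" (pixels), "dist" ([k1, k2, p1, p2, k3] as OpenCV has them; the pictures are not rectified), "R" (3x3) and "t" (3): a world point X has camera coordinates R X + t. Camera axes: x right, y down, z forward; pixel columns grow to the right and rows downward; lengths in m; the calibration is good to about 2 mm. A picture is of the moment at which its call begins: read the wrist's pose just before it. camera_info takes no time and is no camera call; for the wrist camera it gives the pose at the moment of the call.
A pose or a line that the arm cannot do raises IKError and nothing moves.
- job_done(): hands the job in; it is judged then, once.
The state is a dict: "time": time; "joint_pos": joint angles; "joint_vel": joint speeds; "tau": joint torques, N m; "position": TCP position; "tcp_rot": TCP orientation; "contact_force": force on the tool from outside, world axes, zero at the start; "torque": the same for the moment, N m; "finger_gap": opening from 0.0 (shut) to 1.0 (fully open); "grasp_force": force on a finger pad.
Only numpy, scipy, OpenCV 4.12 (cv2) and the standard library are available. Lean on these libraries where they do the work, as an engineer would, in place of code of your own. Each camera call takes 0.05 s, during which the arm holds its last target. There are 200 camera calls.

TASK

Two upright threaded studs for a desk-top shelf are screwed to the desk. On the one without a black end cap, turn the tall upper nut clockwise (seen from above) down until it meets the spring washer on the small lower nut, then tighten it firmly until the washer is squeezed flat and stops it hard, without dragging the lower nut round, which sets the shelf height. Then let go, and leave the sticky notes, eraser and mouse where they are.

Things in the scene. Friction and masses are not known exactly. Their poses are not given: they have to be found in the camera images.
- stud_foot (a point): centre of the underside of the fixed round grey foot (90 mm across, 8 mm thick, boss to 20 mm) of the stud to work on: upright steel thread, 16 mm thick, bare end 115 mm above the desk. Right-hand thread: clockwise seen from above lowers a nut by 2 mm a full turn (0.32 mm a radian)
- lock_nut_centre (a point): centre (half-way up, on the stud's axis) of the tall upper hexagon nut: 30 mm across flats, 35 mm across corners, 34 mm high; z up, one pair of flats faces its own +y and -y, the others lie 60 degrees on. Starts about 1 to 1.7 mm (3.2 to 5.2 rad) above the washer; spins freely (0.02 N m). Fingers opened to 50 mm or more can swing back round it without lifting
- washer_seat (a point): the point, 4 mm over the lower nut's top, where the upper nut's underside first meets the split spring washer (25 mm across, 4 mm high when free). There the resistance steps up to about 0.25 N m (while turning; about half of that at rest), then rises to 0.42 N m in the next 0.85 rad, where the washer is flat and stops the nut hard: tight (at least 0.6 rad past first meeting). It stays squeezed
- first_nut_top (a point): centre of the top face of the small lower hexagon nut, 24 mm across flats, 28 mm across corners, 12 mm high, at a height that varies. The upper nut's centre is 21 mm above this point when it meets the free washer. This nut stays put up to about 1 N m on the upper nut and is dragged round by more
- first_nut_corner (a point): a corner of the lower nut, 14 mm from the stud's axis and half-way up the nut; it shows whether that nut has turned
- finished_stud: centre of the underside of the like stud with a black plastic end cap, 120 mm high, whose nuts are already locked; fixed, at least 160 mm away; nothing to do there
- sticky_notes: loose pad of yellow sticky notes, 78 x 78 x 10 mm; origin at the centre of its underside; bystander
- eraser: loose blue and white eraser, 46 x 21 x 12 mm; origin at the centre of its underside; bystander
- mouse: loose computer mouse, 104 x 53 x 38 mm; origin at the centre of its underside; bystander
Things that resemble listed ones, but are neither listed nor needed, are in the scene too. What is shaped like the part that bears stud_foot but green or purple is not meant.

How it is judged (in metres and radians):
On the way:
1. the upper nut is run down to the spring washer (z of lock_nut_centre in the frame of first_nut_top below 0.0211 m), for 0.05 s.
At the end, for the whole second after the job is handed in: the upper nut squeezes the spring washer: its centre is less than 20.8 mm above the lower nut's top (about 0.6 rad past first meeting), and the lower nut has not been turned (its corner within 2 mm, about 8 degrees, of where it was) (z of lock_nut_centre in the frame of first_nut_top below 0.0208 m and distance of first_nut_corner from where it was at the start of the episode below 0.002 m); the robot touches nothing.
It fails at once if the lower nut is dragged round by more than about 8 degrees (distance of first_nut_corner from where it was at the start of the episode above 0.002 m).
It fails at once if the sticky notes, the eraser or the mouse is shifted by more than 15 mm (distance of any of sticky_notes, eraser, mouse from where it was at the start of the episode above 0.015 m).
It also fails if it takes over 69 s, if anything falls off the work surface, if the arm or the gripper's body presses on something with over 40 N, if the wrist force passes 120 N, or if a joint passes its speed limit or range.

## Working session

There is one attempt and no reset: what is moved stays moved. The work goes in short steps, each a Python script; the robot and the scene stay as the last script left them, time stands still between calls to the robot, and variables do not carry over. Pictures are saved under pics/ and viewed, at most 10 in all, crops included, and the job is handed in when it is done.

```bash
mkdir -p pics; ls
python3 - <<'E'
from station import *
import cv2,numpy as np
a=snapshot("scene");b=snapshot("side")
cv2.imwrite("pics/scene.png",a);cv2.imwrite("pics/side.png",b)
cv2.imwrite("pics/both.png",cv2.resize(np.hstack([a,b]),(800,300)))
s=get_state();print(s)
for n in("scene","side","wrist"):
  c=camera_info(n);print(n,c["fx"],c["cx"],c["cy"],c["dist"],-np.array(c["R"]).T@np.array(c["t"]))
E
```

```text
pics
{'time': 0.1, 'joint_pos': array([-7.87702413e+01,  1.48545092e+01,  8.80040827e+01,  3.88543476e-04,
        7.72353892e+01, -1.16196974e+01]), 'joint_vel': array([ 0.05122886, -0.03533628, -0.19989281, -0.10354217, -0.00434216,
        0.03317438]), 'tau': array([ 2.31367812e-03, -4.46968782e+01, -2.91249955e+01, -3.16662463e-04,
        6.35868942e-03,  4.60096558e-06]), 'position': array([ 0.21350041, -0.50635967,  0.2305683 ]), 'tcp_rot': array([-1.79908021e+02, -1.93002141e-02,  2.28493544e+01]), 'contact_force': array([ 0.2367104 , -0.4243764 , -0.34073802]), 'torque': array([0.02983595, 0.05294861, 0.01804819]), 'grasp_force': 0.0, 'finger_gap': 1.0000563487208378}
scene 447.58172766432625 251.14701514087932 188.75391456287312 [-0.1748711  0.         0.         0.         0.       ] [0.22378183 0.56771501 0.86880937]
side 413.4054088645342 264.06573070684993 196.1411648154254 [-0.14074968  0.          0.          0.          0.        ] [0.17904216 0.88578712 0.69756245]
wrist 317.84357659347404 255.27644783333466 187.61531206956903 [0.0145475 0.        0.        0.        0.       ] [ 0.28184866 -0.47831906  0.37262277]
```

View pics/scene.png

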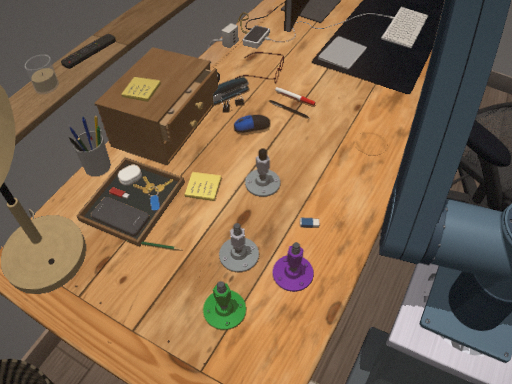

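View pics/side.png

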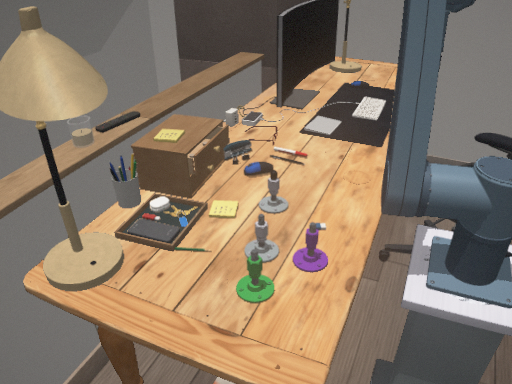

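Two grey candidates in the scene view: (239,250), which seems to have a bare end, and (263,178), which seems to have a dark cap. The green one (225,305) and purple one (293,268) are excluded. I'll confirm in an enlarged crop.

```bash
python3 - <<'E'
import cv2,numpy as np
a=cv2.imread("pics/scene.png");b=cv2.imread("pics/side.png")
A=cv2.resize(a[140:280,205:305],None,fx=4,fy=4,interpolation=cv2.INTER_CUBIC)
B=cv2.resize(b[140:280,225:325],None,fx=4,fy=4,interpolation=cv2.INTER_CUBIC)
cv2.imwrite("pics/crop.png",np.hstack([A,B]))
E
cat > h.py <<'E'
from station import *
import cv2,numpy as np
def ray(c,px):
    K=np.array([[c["fx"],0,c["cx"]],[0,c["fy"],c["cy"]],[0,0,1]])
    u=cv2.undistortPoints(np.array([[px]],float),K,np.array(c["dist"]))[0,0]
    R=np.array(c["R"]);return -R.T@np.array(c["t"]),R.T@np.array([u[0],u[1],1])
def onplane(c,px,z):
    o,d=ray(c,px);return o+d*(z-o[2])/d[2]
def proj(c,X):
    K=np.array([[c["fx"],0,c["cx"]],[0,c["fy"],c["cy"]],[0,0,1]])
    return cv2.projectPoints(np.atleast_2d(np.array(X,float)),cv2.Rodrigues(np.array(c["R"]))[0],np.array(c["t"],float),K,np.array(c["dist"]))[0][:,0]
E
```

```text
(no output)
```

View pics/crop.png

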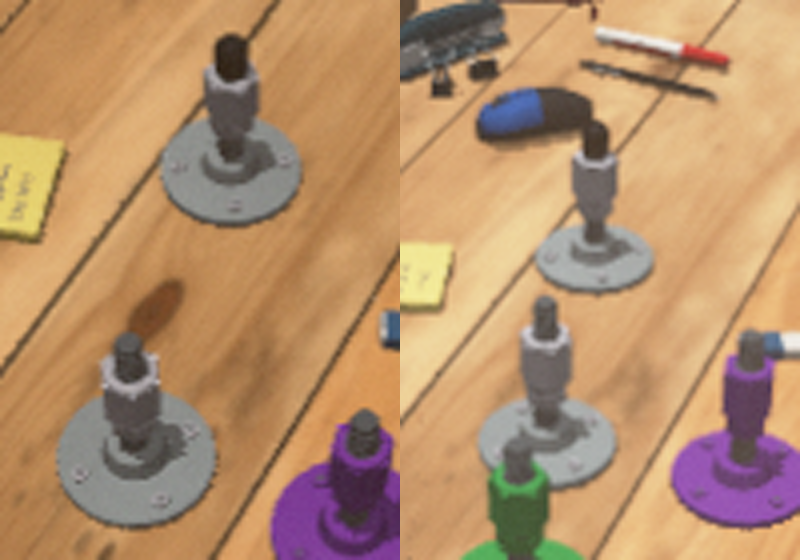

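Confirmed: the bare grey stud (foot at about scene (239,254), tip (237,225)) is the target. The one at (263,178) has the black cap.

Run:
```python
from h import *
c=camera_info("scene");s=camera_info("side")
f=onplane(c,(239.2,254.5),.008);t=onplane(c,(237,225.5),.115);t2=onplane(s,(261.2,215.8),.115);f2=onplane(s,(261.8,250.5),.008)
print("foot",f,f2,"tip",t,t2)
for n,p in dict(green=(224,309),purple=(293.5,272.5),fin=(263,182.5),notes=(203,187),eraser=(310,223),mouse=(252,124)).items(): print(n,onplane(c,p,.008))
w=camera_info("wrist");st=get_state();from scipy.spatial.transform import Rotation as Ro
R=Ro.from_euler('xyz',st['tcp_rot'],degrees=True).as_matrix()
o=-np.array(w["R"]).T@np.array(w["t"]);print("cam in tool",R.T@(o-st['position']),"\naxes",(R.T@np.array(w["R"]).T).round(3))
for z in(.25,.15,.085,.066):
  for yaw in range(-180,180,30):
    q=solve_ik([*(t[:2]),z],[180,0,yaw]); print(z,yaw,None if q is None else np.round(q))if z in(.25,.085) else 0
```

```text
foot [0.51323004 0.1301534  0.008     ] [0.51244357 0.13452727 0.008     ] tip [0.51585134 0.12665732 0.115     ] [0.51443605 0.13144063 0.115     ]
green [0.47501235 0.25961214 0.008     ]
purple [0.38650144 0.11364605 0.008     ]
fin [ 0.56600242 -0.08159256  0.008     ]
notes [0.69196346 0.00297019 0.008     ]
eraser [ 0.40966663 -0.02358597  0.008     ]
mouse [ 0.69669135 -0.26022599  0.008     ]
cam in tool [ 0.07392118  0.00047204 -0.14203051] 
axes [[-0.    -0.957 -0.289]
 [ 1.    -0.     0.001]
 [-0.001 -0.289  0.957]]
0.25 -180 [  2.  12.  89.   0.  79. -88.]
0.25 -150 [   2.   12.   89.    0.   79. -118.]
0.25 -120 [   2.   12.   89.    0.   79. -148.]
0.25 -90 [   2.   12.   89.   -0.   79. -178.]
0.25 -60 [  2.  12.  89.  -0.  79. 152.]
0.25 -30 [  2.  12.  89.  -0.  79. 122.]
0.25 0 [ 2. 12. 89. -0. 79. 92.]
0.25 30 [ 2. 12. 89. -0. 79. 62.]
0.25 60 [ 2. 12. 89. -0. 79. 32.]
0.25 90 [ 2. 12. 89. -0. 79.  2.]
0.25 120 [  2.  12.  89.   0.  79. -28.]
0.25 150 [  2.  12.  89.   0.  79. -58.]
0.085 -180 [  2.  21. 101.   0.  57. -88.]
0.085 -150 [   2.   21.  101.    0.   57. -118.]
0.085 -120 [   2.   21.  101.    0.   57. -148.]
0.085 -90 [   2.   21.  101.   -0.   57. -178.]
0.085 -60 [  2.  21. 101.  -0.  57. 152.]
0.085 -30 [  2.  21. 101.  -0.  57. 122.]
0.085 0 [  2.  21. 101.  -0.  57.  92.]
0.085 30 [  2.  21. 101.  -0.  57.  62.]
0.085 60 [  2.  21. 101.  -0.  57.  32.]
0.085 90 [  2.  21. 101.  -0.  57.   2.]
0.085 120 [  2.  21. 101.   0.  57. -28.]
0.085 150 [  2.  21. 101.   0.  57. -58.]
```

Run:
```python
from h import *
import json
P=[0.5145,0.129,0.205]
ims=[];D=[]
for i,y in enumerate((30,90,150)):
    reach(P,[180,0,y]); hold(.4)
    c=camera_info("wrist"); im=snapshot("wrist"); cv2.imwrite(f"pics/w{i}.png",im)
    D.append({k:np.array(v).tolist() for k,v in c.items() if k!='name'})
    u=proj(c,[P[0],P[1],.1])[0]; x0=int(np.clip(u[0]-66,0,379));y0=int(np.clip(u[1]-75,0,234));D[-1]['o']=[x0,y0]
    ims.append(cv2.resize(im[y0:y0+150,x0:x0+133],(532//2*1,600//2*1)) if 0 else cv2.resize(im[y0:y0+150,x0:x0+133],(399,450),interpolation=cv2.INTER_CUBIC)); print(x0,y0,get_state()['position'],get_state()['time'])
json.dump(D,open('w.json','w'))
cv2.imwrite("pics/w01.png",np.hstack([ims[0],ims[2]]));cv2.imwrite("pics/w2.png",ims[1])
```

```text
188 111 [0.51456612 0.12886923 0.20499204] 3.05
188 110 [0.51449606 0.12899671 0.20501678] 4.4833
189 110 [0.51450471 0.12900186 0.20500684] 5.9167
```

View pics/w01.png

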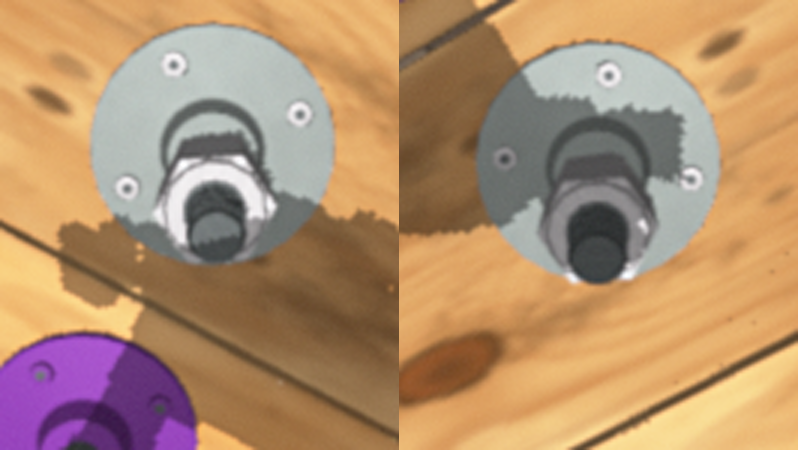

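Views 0 and 2 show the bare stud. The tip is at about (260.0,188.7) and (255.0,195.7), and the foot centre at about (258.8,159) and (255.8,164). One nut flat faces the camera at yaw 30 (tilted by about 1.4°).

Run:
```python
from h import *
import json
D=json.load(open('w.json'))
im=[cv2.imread(f"pics/w{i}.png") for i in range(3)]
tips={0:(260.0,188.7),2:(255.0,195.7)};foot={0:(188+212.5/3,111+144/3),2:(189+200.5/3,110+162/3)}
top={0:(188+216/3,111+206/3),2:(189+199/3,110+223/3)}
for i in tips:
    print(onplane(D[i],tips[i],.115)[:2],onplane(D[i],foot[i],.008)[:2])
A=[];b=[]
for i in top:
    o,d=ray(D[i],top[i]);d/=np.linalg.norm(d);M=np.eye(3)-np.outer(d,d);A.append(M);b.append(M@o)
print("nut top centre",np.linalg.lstsq(np.vstack(A),np.hstack(b),rcond=None)[0])
```

```text
[0.51924036 0.12658528] [0.52025564 0.12679687]
[0.51746379 0.12687856] [0.51693297 0.12806378]
nut top centre [0.51794726 0.12608214 0.08243964]
```

View pics/w2.png

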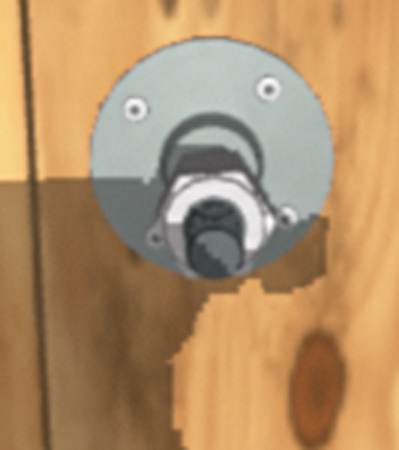

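```bash
cat >> h.py <<'E'
XY=np.array([0.518,0.127])
def q_at(xy,z,j6):
    q=np.array(solve_ik([*xy,z],[180,0,90]),float); q[5]=j6; return q
def j6_of(xy,z,yaw):  # j6 that gives yaw (deg), continuous
    return solve_ik([*xy,z],[180,0,90])[5]+(90-yaw)
def show(tag=""):
    s=get_state();print(tag,"t%.1f"%s['time'],"j6 %.1f"%s['joint_pos'][5],"p",np.round(s['position'],4),"F",np.round(s['contact_force'],1),"T",np.round(s['torque'],2),"gap %.3f gf %.0f"%(s['finger_gap'],s['grasp_force']));return s
E
python3 - <<'E'
from h import *
j=j6_of(XY,.16,241.4);print(j)
movej(q_at(XY,.16,j)); show("above")
movel([*XY,.050],vel=.08); hold(.2); show("down")
command_gripper(0.0); hold(.3); s=show("grip")
print(s['tcp_rot'])
cv2.imwrite("pics/g.png",snapshot("wrist")[90:330,80:432])
E
```

```text
-149.61465452652956
above t7.3 j6 -149.6 p [0.5181 0.127  0.1601] F [0.7 0.3 0.2] T [ 0.01 -0.01 -0.03] gap 0.999 gf 0
down t9.1 j6 -149.6 p [0.5182 0.127  0.0504] F [ 0.5 -1.5  0.3] T [ 0.    0.01 -0.01] gap 0.996 gf 0
grip t9.9 j6 -149.6 p [0.5179 0.1271 0.0501] F [-0.9  0.9  3.7] T [ 0.17  0.25 -0.03] gap 0.343 gf 59
[ 1.79989077e+02  2.84556405e-03 -1.18601332e+02]
```

View pics/g.png

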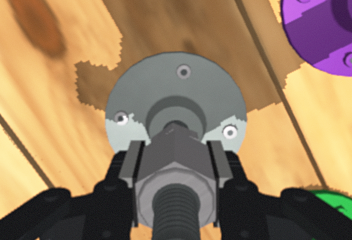

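Gripped on the flats (the pads are parallel to the nut's sides at about (130,180) and (218,180)), gap 29 mm, side forces about 1 N. Now I'll turn it down in steps, watching torque.

Run:
```python
from h import *
j0=-149.61;z0=.0501
q=q_at(XY,z0,j0);qz=q_at(XY,z0-.002,j0);dq=(qz-q)/360 # joint change per degree of turn (2 mm/turn)
a=0;T=[]
while j0+a<175:
    a+=40 if a<160 else 12
    n=q+dq*a;n[5]=j0+a;movej(n);hold(.1)
    s=show("a=%d"%a); 
    if s['torque'][2]-0>.13: break
```

```text
a=40 t10.8 j6 -109.7 p [0.5181 0.1269 0.0499] F [-0.9 -0.3  2.2] T [ 0.03  0.13 -0.03] gap 0.344 gf 59
a=80 t11.6 j6 -69.7 p [0.5181 0.1267 0.0497] F [-1.2 -3.   3.3] T [-0.49  0.2  -0.03] gap 0.348 gf 59
a=120 t12.4 j6 -29.8 p [0.5179 0.1266 0.0494] F [-0.6 -4.2  3.7] T [-0.8   0.3   0.01] gap 0.340 gf 59
a=160 t13.2 j6 10.2 p [0.5176 0.1265 0.0491] F [-2.1 -4.9  3. ] T [-0.79  0.35 -0.05] gap 0.345 gf 59
a=172 t13.6 j6 22.2 p [0.5175 0.1266 0.0491] F [-2.9 -6.2  4.1] T [-0.9   0.44 -0.  ] gap 0.343 gf 59
a=184 t14.0 j6 34.2 p [0.5175 0.1266 0.049 ] F [-3.  -4.8  3.9] T [-0.84  0.45 -0.  ] gap 0.345 gf 59
a=196 t14.4 j6 46.2 p [0.5174 0.1267 0.0489] F [-2.9 -5.7  3.9] T [-0.86  0.51  0.  ] gap 0.347 gf 59
a=208 t14.9 j6 58.2 p [0.5173 0.1267 0.0489] F [-2.7 -4.1  3.9] T [-0.76  0.54  0.  ] gap 0.344 gf 60
a=220 t15.3 j6 70.2 p [0.5173 0.1268 0.0488] F [-2.8 -4.2  3.5] T [-0.72  0.52 -0.04] gap 0.349 gf 60
a=232 t15.7 j6 82.2 p [0.5173 0.1269 0.0487] F [-3.3 -4.6  4.6] T [-0.69  0.52  0.02] gap 0.349 gf 60
a=244 t16.1 j6 94.0 p [0.5173 0.1269 0.0486] F [-4.3 -3.4  4.3] T [-0.65  0.6  -0.03] gap 0.346 gf 60
a=256 t16.5 j6 105.9 p [0.5173 0.127  0.0486] F [-3.9 -3.4  4.6] T [-0.6   0.67  0.05] gap 0.346 gf 60
a=268 t16.9 j6 117.8 p [0.5173 0.1271 0.0485] F [-4.  -2.9  5. ] T [-0.55  0.7   0.07] gap 0.345 gf 60
a=280 t17.4 j6 129.7 p [0.5174 0.1271 0.0484] F [-3.7 -2.4  4.2] T [-0.45  0.81  0.17] gap 0.347 gf 60
```

Run:
```python
from h import *
j0=-149.61;z0=.0501
q=q_at(XY,z0,j0);qz=q_at(XY,z0-.002,j0);dq=(qz-q)/360
a=280
while a<325:
    a+=1
    n=q+dq*a;n[5]=j0+a;movej(n);hold(.05)
    s=get_state();lag=j0+a-s['joint_pos'][5];Tz=s['torque'][2]
    print(a,"lag %.2f Tz %.2f gf %.0f gap %.3f t%.1f"%(lag,Tz,s['grasp_force'],s['finger_gap'],s['time']))
    if Tz>.5 or lag>.9: break
show()
```

```text
281 lag 0.72 Tz 0.33 gf 62 gap 0.348 t17.7
282 lag 0.72 Tz 0.27 gf 62 gap 0.349 t18.0
283 lag 0.72 Tz 0.42 gf 62 gap 0.343 t18.3
284 lag 0.72 Tz 0.37 gf 62 gap 0.347 t18.6
285 lag 0.66 Tz 0.34 gf 62 gap 0.349 t18.9
286 lag 0.66 Tz 0.44 gf 62 gap 0.342 t19.2
287 lag 0.60 Tz 0.63 gf 63 gap 0.342 t19.5
 t19.5 j6 136.8 p [0.5174 0.1272 0.0484] F [-4.6 -2.   4.1] T [-0.37  0.77  0.63] gap 0.342 gf 63
```

Run:
```python
from h import *
j0=-149.61;z0=.0501
q=q_at(XY,z0,j0);qz=q_at(XY,z0-.002,j0);dq=(qz-q)/360
hold(.3);T=[]
for k in range(5): T.append(get_state()['torque'][2]);hold(.05)
print("rest",np.round(T,2))
for a in (287.5,288,288.5,289):
    n=q+dq*a;n[5]=j0+a;movej(n);T=[]
    for k in range(4): hold(.04);T.append(get_state()['torque'][2])
    s=get_state();print(a,"lag %.2f"%(j0+a-s['joint_pos'][5]),np.round(T,2),"gf %.0f gap %.3f t%.1f"%(s['grasp_force'],s['finger_gap'],s['time']))
    if np.mean(T)>.72: break
```

```text
rest [0.59 0.62 0.56 0.6  0.58]
287.5 lag 0.61 [0.64 0.66 0.65 0.71] gf 64 gap 0.347 t20.4
288 lag 0.62 [0.78 0.78 0.74 0.72] gf 64 gap 0.343 t20.9
```

The torque holds statically at 0.75 N m, above the 0.42 N m needed to turn on the washer. That is about 49° (0.85 rad) after first meeting, so the nut is on the hard stop. Now I'll release, back off and look.

Run:
```python
from h import *
command_gripper(1.0);hold(.2);s=show("open")
p=s['position'];movel([p[0],p[1],.205],vel=.1)
reach([.5145,.129,.205],[180,0,30]);hold(.4);show("up")
im=snapshot("wrist");cv2.imwrite("pics/e.png",im)
o=cv2.imread("pics/w0.png")
f=lambda i:cv2.resize(i[111:261,188:321],(399,450),interpolation=cv2.INTER_CUBIC)
cv2.imwrite("pics/cmp.png",np.hstack([f(o),f(im)]))
```

```text
open t21.6 j6 138.4 p [0.518  0.127  0.0485] F [0.2 0.4 0.5] T [-0.01  0.03 -0.02] gap 1.001 gf 0
up t25.0 j6 62.0 p [0.5145 0.129  0.205 ] F [ 0.7 -0.1 -1. ] T [ 0.01 -0.02  0.01] gap 0.999 gf 0
```

View pics/cmp.png

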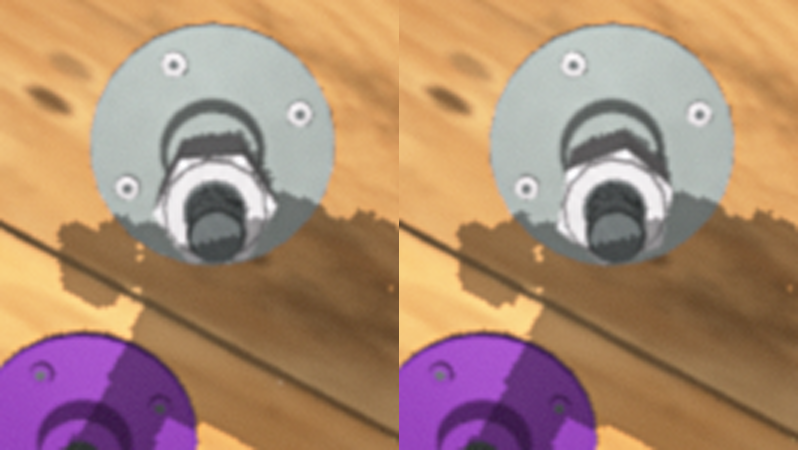

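Run:
```python
from h import *
c=camera_info("wrist");im=cv2.imread("pics/e.png");S=6
out=[]
x0,y0=225,150
for turn in (276,288):
    g=cv2.resize(im[y0:y0+65,x0:x0+65],None,fx=S,fy=S,interpolation=cv2.INTER_CUBIC)
    t=np.radians(31.4+30-turn+60*np.arange(6))
    for z in(.0808,):
        X=np.c_[.518+.0173*np.cos(t),.127+.0173*np.sin(t),np.full(6,z)]
        u=((proj(c,X)-[x0,y0]+.5)*S).astype(int)
        cv2.polylines(g,[u],True,(0,0,255) ,1)
    out.append(g)
cv2.imwrite("pics/ov.png",np.hstack(out))
```

```text
(no output)
```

View pics/ov.png

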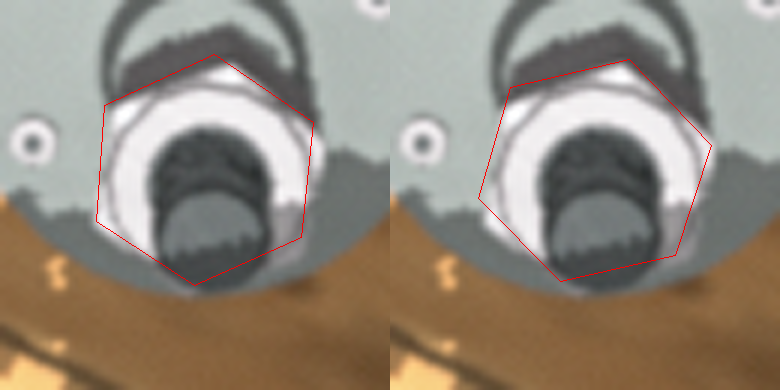

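The picture shows the nut turned about 282–286°, with its upper corner at (230,63). It held 0.75 N m statically, so the washer is flat. The lower nut limit of 1 N m was not reached, and the robot is clear, so I'm handing in.

```bash
python3 -c "
from station import *
print(job_done())"
```

```text
the job is handed in; nothing more can be done
None
```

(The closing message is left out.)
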